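# Uncover the inspection camera and present the handle blank to it

### The arm

A 6-joint arm with a two-finger parallel gripper is mounted at the origin on the work surface. World frame = base frame: x ahead of the robot, y to its left, z up, the work surface at z = 0. Lengths are in m, angles in rad, forces in N, time in s.
With the tool pointing down it reaches from about 0.35 to 0.775 m from the base axis. Payload 7.3 kg.
Tool frame: the origin (TCP) lies on the centre line of the jaws, within the pads' length; the fingertips stand 25 mm ahead of it and the grasp point (between the pads) lies 6 mm ahead of it; z points along the fingers, y is the line along which they close (so a half turn about z gives the same grasp; the last joint's range is limited). The gripper opens to 92 mm and grips with 3 to 60 N. Pads are 19 mm wide; open, the fingers measure 130 mm over their backs; the gripper's body (75 mm by 190 mm) begins 47 mm behind the grasp point.
Start: joints at [0.966, 0.342, 1.524, -0, 1.275, -0.146], TCP at [0.232, 0.471, 0.252] pointing down, gripper open.
Joint ranges: [-2.53, 2.53], [-0.77, 2.02], [0.04, 2.7], [-1, 4.14], [0.28, 2.66], [-3.11, 3.11]. Speed limits (rad/s): [2.57, 2.57, 3.14, 3.14, 3.14, 3.14].

### API

Orientations are given as [roll, pitch, yaw] about the fixed x, y, z axes, in that order (R = Rz(yaw) Ry(pitch) Rx(roll)).
In Python, from cell import status, read_camera, camera_info, ticket, models gives the robot as it stands.
- The arm moves only by the tool send_rows, never from a script. Its argument "plan" is a list of rows, each an object with "offset": the shift along the tool's x, y, z in mm, a list of three; "yaw": the turn about the tool's z in rad. In form: [{"offset": [dx, dy, dz], "yaw": yaw}, ...]. A call has 1 to 20 rows; each row shifts and turns the commanded pose from where the row before left it, along the tool's axes as they then stand; what a row does not reach is not made up. A row lasts 1/10 s, in which the tool goes at most 50 mm and 8.59 degrees, less where a joint would pass 70% of its speed; a pose out of reach is approached as far as the arm can. A call is refused whole if a number of a shift passes 50 or a number of a turn 0.15, either way. A call with a gripper value outside its range is refused whole. "hand" is the closure, from 0 (fully open) to 1 (shut), set as the call begins (left out, the last holds). The fingers move at their own pace and stop on an object; "squeeze" is the grip in N (left out, the last holds). Time passes only in rows, so rows that do not move let the fingers close. It gives the time, the measured TCP pose, the force, the opening and the grip force at its end, in the units of the state.
- status.observe(): the state, without advancing time (a new reading comes with each control period).
- read_camera(name): name is "scene" or "top" or "wrist"; returns the picture (400x640x3 uint8, red, green, blue); there is no depth.
- camera_info(name): a dict with "vfov" (degrees; the focal length in pixels is half the picture's height over the tangent of half this angle, whatever the lens; pixels are square), "cx", "cy" (the principal point, pixels), "distortion" ([k1, k2, p1, p2, k3] as OpenCV has them; the pictures are not rectified), "origin" and "attitude" of the camera in the world. Camera axes: x right, y down, z forward; pixel columns grow to the right and rows downward; lengths in m; the calibration is good to about 2 mm. A picture is of the moment at which its call begins: read the wrist's pose just before it. camera_info takes no time and is no camera call; for the wrist camera it gives the pose at the moment of the call.
- ticket.hand_in(): hands the job in; it is judged then, once.
Trained networks look in the newest picture that a camera, given by its name, has taken for a name from the list of things; names that differ only in an ending like _2 or _b are one class to them, and where a whole thing is asked for, a point or a joint stands for the part that bears it (a point fixed in the world has none). Each returns a list of dicts, best first, with "conf" (0 to 1); they miss things now and then, are a little off and sometimes report something else, mostly with a low value. They report only what shows in the picture. A call takes as long as a camera call. They do not tell look-alikes from the thing itself.
- models.regions_of(camera, label): "mask" (400x640 bool, what is visible of it) and "extent" ([left, top, right, bottom] in pixels, round what is visible of it).
The state is a dict: "time": time; "qpos": joint angles; "qvel": joint speeds; "joint_efforts": joint torques, N m; "tool_pos": TCP position; "tool_rot": TCP orientation; "contact_force": force on the tool from outside, world axes, zero at the start; "torque": the same for the moment, N m; "opening": finger opening in m; "grip_force": force on a finger pad.
Only numpy, scipy, OpenCV 4.12 (cv2) and the standard library are available. Lean on these libraries where they do the work, as an engineer would, in place of code of your own. Each camera call takes 0.05 s, during which the arm holds its last target. There are 200 camera calls.

### The job

Lift the dust cap off the upward-looking inspection camera and set it down, not dropped, open side down in the shallow tin tray. Then pick the rosewood handle blank out of its wooden cradle and hold it over the lens for its picture: centred on the lens and level, right way up as it lay in the cradle, lengthwise along the camera stand with the flared butt at the dimmer-box end, its underside 120 mm above the front of the lens. Finish while still holding it there, keep the blank from touching the camera stand, and leave everything else on the counter where it lies.

Things in the scene. Friction and masses are not known exactly. Their poses are not given: they have to be found in the camera images.
- camera: Fixed upward-looking inspection camera. Origin on the counter under the lens axis; z up, x along the stand. Base plate 235 (x) x 76 (y) x 10 mm; black dimmer box with a knob at the +x end (x = 69 to 115, top 46, knob 58 mm); -x end bare. Grey housing 56 x 56 mm, top 56 mm; on it the upright lens barrel, 38 mm diameter, rim at 115 mm. Light bars 140 mm long, along x, at y = +-92 mm, top 86 mm
- lens (a point): centre of the front rim of the lens (camera x = y = 0, z = 115 mm), the uppermost point of the camera once uncovered; axes as the camera's
- cap: loose black dust cap, an upside-down cup over the lens barrel with 3 mm of play all round; 50 mm outside diameter, 44 inside, 38 mm high, closed top 5 mm thick, about 35 g. Origin: centre of its open lower rim, z up through its closed top (38 mm above the origin). On the lens its origin is 82 mm above the counter; it must rise 33 mm to come free
- tray: shallow open tin tray fixed on the counter, 160 (x) x 120 (y) mm outside, rim 10 mm high, wall and floor 3 mm. Origin: centre of its underside, z up; the cap standing in it has its origin 3 mm above the tray's origin
- cradle: wooden cradle fixed on the counter: board 150 (x) x 72 (y) x 14 mm with two notched saddles, 16 mm thick, at x = -45 and +45 mm, 52 mm wide; notch 34 mm wide, its floor 40 mm and its cheeks 52 mm above the counter. Between the saddles (x = -37 to 37 mm) nothing stands above the board. Origin: centre of its underside, z up
- blank: rosewood handle blank, eight-sided, 190 mm long (x), about 140 g, loose and level in the cradle's notches, along the cradle's x. Origin: mid-length on its axis, 54 mm above the counter; z up. Shaft 30 mm wide (y), 28 high (z) from x = -60 to 65 mm, flat sides 14 mm high; flared butt 40 x 38 mm at x = 83 to 95; tenon 18 mm diameter at x = -95 to -60. Its bare middle is grasped from above, across y
- blank_under (a point): point on the underside of the blank's shaft at the middle of its length (blank z = -14 mm); axes as the blank's
- blank_butt (a point): centre of the end face of the flared butt (blank x = +95 mm)
- burnisher: bystander: edge burnisher, 26 mm thick wooden grip with a 10 mm steel rod, 207 mm long, lying on the counter; origin near its middle, on the counter
- level: bystander: brass spirit level 180 x 22 x 34 mm; origin under its centre
- wax_tin: bystander: round closed brass tin, 72 mm diameter, 28 mm high; origin under its centre
- sanding_block: bystander: cork block 105 x 60 x 34 mm; origin under its centre
- ball0_center (a point): bystander: centre of a loose yellow ball of 66 mm diameter on the counter; it rolls if touched
- ball1_center (a point): bystander: centre of a loose yellow ball of 66 mm diameter on the counter; it rolls if touched
- ball2_center (a point): bystander: centre of a loose yellow ball of 66 mm diameter on the counter; it rolls if touched
- ball3_center (a point): bystander: centre of a loose yellow ball of 66 mm diameter on the counter; it rolls if touched
There are look-alikes about, which are no part of the job. Of the things like the blank, leave any that is green; of the rest the smaller one is meant.

How it is judged:
On the way, in this order (a step that is already met when the one before it is completed fails the run):
1. the cap is gripped and lifted clear of the lens (z of cap in the frame of lens above 0.002 m and contact force between the fingers and cap above 0.3 N), for 0.1 s.
2. the cap stands open side down in the tray, let go (x of cap in the frame of tray between -0.056 and 0.056 m and y of cap in the frame of tray between -0.036 and 0.036 m and z of cap in the frame of tray below 0.008 m and angle between cap's own z axis and vertical below 0.12 rad and contact force between the fingers and cap below 0.1 N and linear speed of cap below 0.02 m/s), for 0.2 s.
3. the blank is gripped and lifted out of the cradle (z of blank in the frame of cradle above 0.085 m and contact force between the fingers and blank above 1 N), for 0.1 s.
At the end, for the whole second after the job is handed in: Cap let go on the tray floor, open side down. Blank held still by the fingers, clear of the camera: middle of its underside within 15 mm of the lens axis and 120 +-14 mm above the lens, right way up and level within 5.7 degrees, along the stand within 7.4 degrees, butt to the dimmer box (all of step 2 and horizontal distance between blank_under and lens below 0.015 m and z of blank_under in the frame of lens between 0.106 and 0.134 m and angle between blank's own z axis and vertical below 0.1 rad and angle between the x axis of blank and the x axis of camera, either way round below 0.13 rad and x of blank_butt in the frame of camera above 0.05 m and contact force between the fingers and blank above 1 N and contact force between blank and camera below 0.1 N and linear speed of blank below 0.02 m/s and angular speed of blank below 0.1 rad/s); the arm keeps its last pose, push and grip.
It fails at once if the cap is dropped (falls free at over 0.7 m/s) (linear speed of cap above 0.7 m/s and contact force between anything else and cap below 0.05 N).
It fails at once if the blank strikes the camera or its stand (contact force between blank and camera above 1 N).
It fails at once if another thing on the counter is displaced by more than 25 mm (a ball by more than 40 mm) (distance of any of burnisher, level, wax_tin, sanding_block from where it was at the start of the episode above 0.025 m or distance of any of ball0_center, ball1_center, ball2_center, ball3_center from where it was at the start of the episode above 0.04 m).
It also fails if it takes over 64 s, if anything falls off the work surface, if the arm or the gripper's body presses on something with over 40 N, if the wrist force passes 120 N, or if a joint passes its speed limit or range.

## Working session

There is one attempt and no reset: what is moved stays moved. The work goes in short steps, Python scripts to look and compute and a tool call to move; the robot and the scene stay as the last step left them, time stands still between calls to the robot, and variables do not carry over. Pictures are saved under pics/ and viewed, at most 10 in all, crops included, and the job is handed in when it is done.

Besides the shell and the picture viewer there is one more tool, called as a command line: name --argument value ..., lists and objects as JSON in quotes. send_rows: Moves the arm, as the interface text tells. Its arguments: {"type":"object","properties":{"plan":{"type":"array"},"hand":{"type":"number"},"squeeze":{"type":"number"}},"required":["plan"]}

```bash
mkdir -p pics; ls
cat > h.py <<'E'
import numpy as np, cv2
from cell import status, read_camera, camera_info, ticket, models
from scipy.spatial.transform import Rotation as R
def cam(n):
    i=camera_info(n); f=200/np.tan(np.radians(i["vfov"])/2)
    K=np.array([[f,0,i["cx"]],[0,f,i["cy"]],[0,0,1.]])
    a=np.array(i["attitude"],float)
    Rm=a if a.shape==(3,3) else R.from_euler("xyz",a).as_matrix()
    return K,np.array(i["distortion"],float),np.array(i["origin"],float),Rm
def w(c,px,z):
    K,D,o,Rm=c
    u=cv2.undistortPoints(np.array(px,float).reshape(-1,1,2),K,D).reshape(-1,2)
    d=np.c_[u,np.ones(len(u))]@Rm.T
    return o+d*((z-o[2])/d[:,2])[:,None]
def p(c,P):
    K,D,o,Rm=c
    return cv2.projectPoints((np.array(P,float).reshape(-1,3)-o)@Rm,np.zeros(3),np.zeros(3),K,D)[0].reshape(-1,2)
E
python3 - <<'E'
from h import *
for n in("scene","top","wrist"):
    cv2.imwrite(f"pics/{n}0.png",read_camera(n)[...,::-1]); print(n,camera_info(n))
print(status.observe())
for l in("cap","camera","tray","cradle","blank"):
    for r in models.regions_of("top",l): 
        m=cv2.moments(r["mask"].astype(np.uint8)); print(l,r["conf"],r["extent"],m["m10"]/m["m00"],m["m01"]/m["m00"],m["m00"])
E
```

```text
pics
scene {'vfov': 47.471357185581276, 'cx': 318.1387657257376, 'cy': 199.5002186762752, 'distortion': array([-0.02641417,  0.        ,  0.        ,  0.        ,  0.        ]), 'origin': array([1.23342151, 0.21613475, 1.24565251]), 'attitude': array([-2.59393209,  0.01284535,  1.65040281])}
top {'vfov': 49.44978095320775, 'cx': 319.15945768671924, 'cy': 194.73499995499546, 'distortion': array([-0.05781429,  0.        ,  0.        ,  0.        ,  0.        ]), 'origin': array([0.32338888, 0.15838855, 1.34881663]), 'attitude': array([-2.99295171, -0.00371114, -1.58434367])}
wrist {'vfov': 64.62089887889817, 'cx': 318.83310779207045, 'cy': 199.4149647095578, 'distortion': array([-0.04974795,  0.        ,  0.        ,  0.        ,  0.        ]), 'origin': array([0.16863286, 0.50110738, 0.38424627]), 'attitude': array([2.87327525e+00, 9.28476269e-04, 1.11076719e+00])}
{'time': 0.15, 'qpos': array([ 9.66013728e-01,  3.42578711e-01,  1.52479543e+00, -3.21800365e-06,
        1.27539433e+00, -1.45980312e-01]), 'qvel': array([ 1.57725795e-03, -2.46841669e-03, -4.58385415e-03,  8.54442979e-04,
[... 368 characters left out ...]
3]), 'torque': array([-0.01241827,  0.01141075, -0.05513524]), 'grip_force': 0.0, 'opening': 0.09201959139974371}
cap 0.77 [363.7, 161.3, 380.5, 180.8] 373.6954887218045 171.07894736842104 266.0
camera 0.7 [331.7, 140.8, 407.7, 209.5] 370.28438395415475 175.40616045845272 2792.0
camera 0.34 [365.0, 161.5, 381.6, 182.1] 373.6539923954373 171.10266159695817 263.0
tray 0.78 [453.1, 168.4, 507.7, 222.3] 481.04490227152667 193.11040676175384 1893.0
blank 0.87 [134.6, 174.0, 175.1, 223.1] 154.59934853420197 200.36482084690553 614.0
blank 0.83 [237.6, 173.4, 251.6, 232.7] 244.25076923076924 200.02923076923076 650.0
blank 0.73 [229.2, 269.5, 321.2, 316.3] 271.41074249605055 292.20221169036336 1266.0
```

View pics/top0.png

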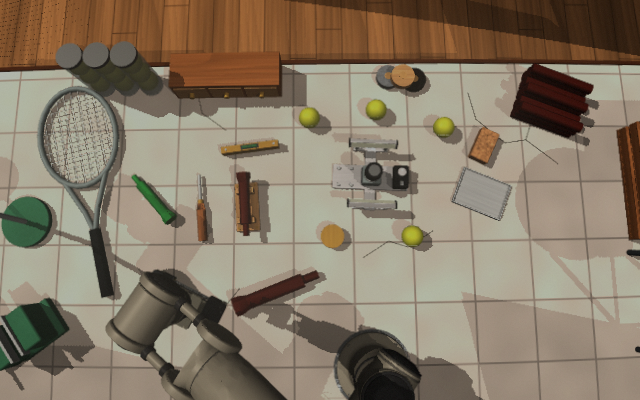

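View pics/scene0.png

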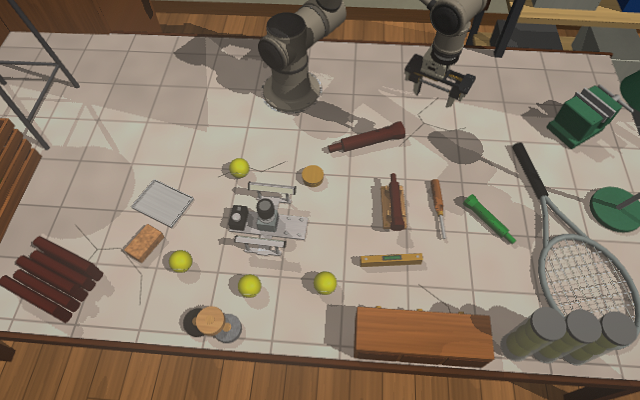

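Candidates for the blank in the top view: green one (154,200), one in the cradle (244,203), larger loose one (275,292), and the stack at (550,100). I choose the one in the cradle at (244,203): it is not green, it is smaller, and it lies in the cradle.

Run:
```python
from h import *
c=cam("top"); im=read_camera("top")
print("dt",status.observe()["time"])
def ctr(l,i=0,cm="top"):
    r=models.regions_of(cm,l)[i]["mask"].astype(np.uint8)
    cs=max(cv2.findContours(r,0,2)[0],key=cv2.contourArea); return cs,cv2.minAreaRect(cs)
for l,z in(("cap",.12),("camera",.05),("tray",.01),("cradle",.03),("wax_tin",.028),("level",.034),("burnisher",.02),("ball0_center",.033),("sanding_block",.034)):
    try:
      for r in models.regions_of("top",l):
        if r["conf"]<.5: continue
        cs=max(cv2.findContours(r["mask"].astype(np.uint8),0,2)[0],key=cv2.contourArea); q=cv2.minAreaRect(cs)
        print(l,r["conf"],w(c,q[0],z).round(3)[0,:2],"corners",w(c,cv2.boxPoints(q),z)[:,:2].round(3).tolist())
    except Exception as e: print(l,e)
for r in models.regions_of("top","blank"):
    cs=max(cv2.findContours(r["mask"].astype(np.uint8),0,2)[0],key=cv2.contourArea); q=cv2.minAreaRect(cs)
    print("blank",w(c,q[0],.06).round(3)[0,:2],"corners",w(c,cv2.boxPoints(q),.06)[:,:2].round(3).tolist())
a=im[155:250,185:290]; b=im[125:230,320:425]
A=cv2.resize(a,(399,361),interpolation=2);B=cv2.resize(b,(361,361),interpolation=2)
cv2.imwrite("pics/crop1.png",np.hstack([A,B])[...,::-1])
```

```text
dt 0.45
cap 0.69 [ 0.575 -0.007] corners [[0.601, 0.017], [0.601, -0.032], [0.548, -0.03], [0.548, 0.019]]
camera 0.65 [ 0.58  -0.004] corners [[0.48, 0.116], [0.698, 0.101], [0.683, -0.128], [0.465, -0.107]]
tray 0.79 [ 0.522 -0.361] corners [[0.498, -0.256], [0.613, -0.309], [0.546, -0.468], [0.432, -0.412]]
tray 0.52 [0.679 0.368] corners [[0.684, 0.463], [0.709, 0.278], [0.674, 0.273], [0.65, 0.458]]
cradle 0.68 [0.489 0.349] corners [[0.563, 0.367], [0.563, 0.333], [0.415, 0.332], [0.415, 0.365]]
wax_tin 0.85 [0.394 0.112] corners [[0.395, 0.159], [0.441, 0.111], [0.393, 0.065], [0.347, 0.113]]
level 0.58 [0.674 0.365] corners [[0.678, 0.458], [0.7, 0.277], [0.669, 0.273], [0.648, 0.453]]
burnisher 0.76 [0.486 0.518] corners [[0.586, 0.541], [0.587, 0.511], [0.387, 0.496], [0.386, 0.525]]
ball0_center 0.63 [ 0.392 -0.127] corners [[0.424, -0.097], [0.423, -0.161], [0.36, -0.158], [0.361, -0.094]]
ball0_center 0.57 [0.496 0.382] corners [[0.594, 0.404], [0.595, 0.367], [0.4, 0.359], [0.4, 0.396]]
sanding_block 0.77 [ 0.67  -0.366] corners [[0.633, -0.308], [0.737, -0.362], [0.707, -0.424], [0.603, -0.369]]
blank [0.236 0.283] corners [[0.215, 0.418], [0.31, 0.169], [0.257, 0.148], [0.163, 0.397]]
```

View pics/crop1.png

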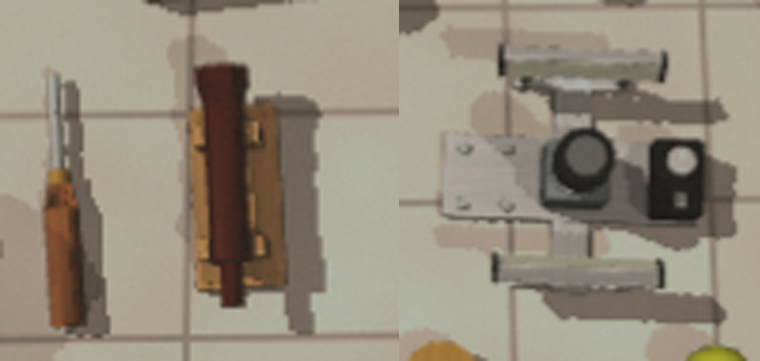

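The crops show the blank's butt at the upper end, about (220,75) in crop pixels. That is world +x, and the tenon points to -x. The stand's dimmer box is on the right, so camera +x is about world -y. I'm going above the cap.

send_rows --plan '[{"offset": [0,0,-10],"yaw": 0.139},{"offset": [0,0,-10],"yaw": 0.139},{"offset": [0,0,-10],"yaw": 0.139},{"offset": [0,0,-10],"yaw": 0.139},{"offset": [0,0,0],"yaw": 0.139},{"offset": [0,0,0],"yaw": 0.139},{"offset": [0,0,0],"yaw": 0.139},{"offset": [0,0,0],"yaw": 0.139},{"offset": [-40,28.6,0],"yaw": 0},{"offset": [-40,28.6,0],"yaw": 0},{"offset": [-40,28.6,0],"yaw": 0},{"offset": [-40,28.6,0],"yaw": 0},{"offset": [-40,28.6,0],"yaw": 0},{"offset": [-40,28.6,0],"yaw": 0},{"offset": [-40,28.6,0],"yaw": 0},{"offset": [-40,28.6,0],"yaw": 0},{"offset": [-40,28.6,0],"yaw": 0},{"offset": [-40,28.6,0],"yaw": 0},{"offset": [-40,28.6,0],"yaw": 0},{"offset": [-40,28.6,0],"yaw": 0}]' --hand 0

```text
time: 2.95
tool_pos: [0.5766, -0.0112, 0.2918]
tool_rot: [3.141, -0.0, 1.571]
contact_force: [-0.1, 1.6, 0.4]
opening: 0.0918
grip_force: 0.0
```

Run:
```python
from h import *
c=cam("wrist"); im=read_camera("wrist"); st=status.observe(); print(st["time"],st["tool_pos"])
v=im[...,::-1].copy()
for l,z in(("cap",.12),("camera",.01)):
    for r in models.regions_of("wrist",l)[:1]:
        cs=max(cv2.findContours(r["mask"].astype(np.uint8),0,2)[0],key=cv2.contourArea)
        cv2.drawContours(v,[cs],-1,(0,255,0),1)
        print(l,r["conf"],r["extent"],w(c,cv2.minEnclosingCircle(cs)[0],z))
cv2.imwrite("pics/w1.png",v)
```

```text
3.0 [ 0.57996614 -0.01744025  0.2908001 ]
cap 0.91 [295.3, 155.8, 348.2, 207.0] [[ 0.57785942 -0.00455629  0.12      ]]
camera 0.72 [224.5, 72.0, 422.2, 259.8] [[ 0.57912556 -0.00726294  0.01      ]]
```

View pics/w1.png

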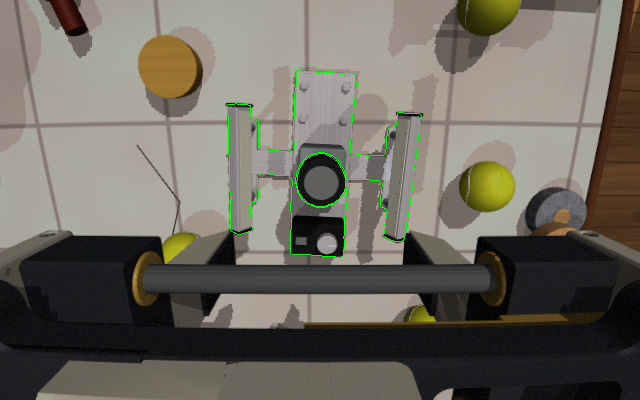

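The wrist view shows the cap at about (321,180). The base plate runs from (325,72) at the bare end to (318,256) at the dimmer end. I'll re-measure now that the arm has settled.

Run:
```python
from h import *
st=status.observe(); c=cam("wrist"); im=read_camera("wrist"); print(st["time"],st["tool_pos"])
r=models.regions_of("wrist","cap")[0]; cs=max(cv2.findContours(r["mask"].astype(np.uint8),0,2)[0],key=cv2.contourArea)
k=r["mask"].astype(np.uint8); pts=cs[:,0].astype(float)
# fit cap: project silhouette of cylinder, match bounding contour
from scipy.optimize import minimize
t=np.linspace(0,2*np.pi,60)
def sil(x,y): 
    P=np.vstack([np.c_[x+.025*np.cos(t),y+.025*np.sin(t),0*t+z] for z in(.082,.12)])
    return cv2.convexHull(p(c,P).astype(np.float32))
def cost(v):
    h=sil(*v); return sum(abs(cv2.pointPolygonTest(h,tuple(q),True)) for q in pts)
s=minimize(cost,[.578,-.006],method="Nelder-Mead",options=dict(initial_simplex=[[.578,-.006],[.585,-.006],[.578,.001]])); print(s.x,s.fun/len(pts))
# plate edges
g=w(c,[[295,71],[356,74]],.01); print(g)
print([p(c,q).round(1).tolist() for q in([.578,.11,.01],)])
# orange/tray
c=cam("top"); read_camera("top")
r=models.regions_of("top","camera")
mask=r[0]["mask"]
```

```text
3.1 [ 0.57659129 -0.01183328  0.29064461]
[ 0.57793366 -0.00692565] 0.9041794725957502
[[0.54758294 0.10855261 0.01      ]
 [0.62268814 0.10469198 0.01      ]]
[[[319.7, 69.6]]]
```

send_rows --plan '[{"offset": [5,1.5,10],"yaw": 0},{"offset": [0,0,20],"yaw": 0},{"offset": [0,0,24],"yaw": 0},{"offset": [0,0,24],"yaw": 0},{"offset": [0,0,24],"yaw": 0},{"offset": [0,0,24],"yaw": 0},{"offset": [0,0,24],"yaw": 0},{"offset": [0,0,15],"yaw": 0},{"offset": [0,0,8],"yaw": 0},{"offset": [0,0,0],"yaw": 0},{"offset": [0,0,0],"yaw": 0},{"offset": [0,0,0],"yaw": 0}]'

```text
time: 4.5
tool_pos: [0.5778, -0.0041, 0.1198]
tool_rot: [3.14, 0.0, 1.571]
contact_force: [-0.5, 0.4, 0.0]
opening: 0.092
grip_force: 0.0
```

send_rows --plan '[{"offset": [0,0,0],"yaw": 0},{"offset": [0,0,0],"yaw": 0},{"offset": [0,0,0],"yaw": 0},{"offset": [0,0,0],"yaw": 0},{"offset": [0,0,0],"yaw": 0},{"offset": [0,0,0],"yaw": 0},{"offset": [0,0,0],"yaw": 0},{"offset": [0,0,0],"yaw": 0},{"offset": [0,0,0],"yaw": 0},{"offset": [0,0,0],"yaw": 0}]' --hand 1 --squeeze 10

```text
time: 5.5
tool_pos: [0.5772, -0.0043, 0.1187]
tool_rot: [3.141, -0.0, 1.571]
contact_force: [0.3, -0.0, 0.7]
opening: 0.0504
grip_force: 10.0
```

send_rows --plan '[{"offset": [0,0,-5],"yaw": 0},{"offset": [0,0,-10],"yaw": 0},{"offset": [0,0,-15],"yaw": 0},{"offset": [0,0,-20],"yaw": 0},{"offset": [0,0,-20],"yaw": 0},{"offset": [0,0,-20],"yaw": 0},{"offset": [0,0,-10],"yaw": 0},{"offset": [-10,0,0],"yaw": 0},{"offset": [-25,-5,0],"yaw": 0},{"offset": [-30,-5,0],"yaw": 0},{"offset": [-30,-5,0],"yaw": 0},{"offset": [-30,-5,0],"yaw": 0},{"offset": [-30,-5,0],"yaw": 0},{"offset": [-30,-5,0],"yaw": 0},{"offset": [-30,-5,0],"yaw": 0},{"offset": [-30,-5,0],"yaw": 0},{"offset": [-25,-5,0],"yaw": 0},{"offset": [-15,-5,0],"yaw": 0},{"offset": [-5,-5,0],"yaw": 0},{"offset": [0,0,0],"yaw": 0}]'

```text
time: 7.5
tool_pos: [0.5214, -0.2944, 0.2182]
tool_rot: [-3.141, -0.001, 1.57]
contact_force: [0.4, 0.0, -1.0]
opening: 0.0498
grip_force: 10.0
```

Run:
```python
from h import *
st=status.observe(); c=cam("wrist"); im=read_camera("wrist"); print(st["time"],st["tool_pos"],st["opening"],st["grip_force"])
v=im[...,::-1].copy()
for r in models.regions_of("wrist","tray")[:2]:
    cs=max(cv2.findContours(r["mask"].astype(np.uint8),0,2)[0],key=cv2.contourArea); q=cv2.boxPoints(cv2.minAreaRect(cs))
    cv2.drawContours(v,[cs],-1,(0,255,0),1); print(r["conf"],r["extent"],w(c,q,.01).round(3)[:,:2].tolist())
cv2.imwrite("pics/w2.png",v)
```

```text
7.5 [ 0.52136477 -0.29437017  0.21816361] 0.049803845422255855 9.9998979549855
0.68 [269.1, 150.2, 394.3, 242.4] [[0.458, -0.359], [0.5, -0.262], [0.61, -0.308], [0.574, -0.413]]
```

View pics/w2.png

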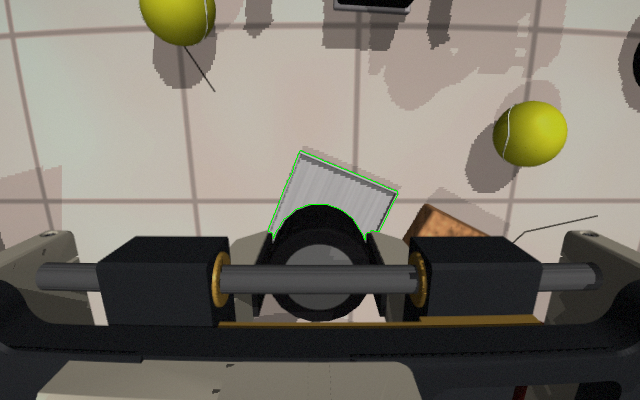

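The tray's near corners are at (300,151) and (398,192), which puts its centre at about (0.524,-0.359). The cap is held, so I'm lowering it.

send_rows --plan '[{"offset": [-20,-5,0],"yaw": 0},{"offset": [-25,0,0],"yaw": 0},{"offset": [-13,0,10],"yaw": 0},{"offset": [0,0,20],"yaw": 0},{"offset": [0,0,25],"yaw": 0},{"offset": [0,0,25],"yaw": 0},{"offset": [0,0,25],"yaw": 0},{"offset": [0,0,25],"yaw": 0},{"offset": [0,0,20],"yaw": 0},{"offset": [0,0,12],"yaw": 0},{"offset": [0,0,6],"yaw": 0},{"offset": [0,0,3],"yaw": 0},{"offset": [0,0,0],"yaw": 0},{"offset": [0,0,0],"yaw": 0}]'

```text
time: 9.0
tool_pos: [0.5177, -0.3526, 0.0486]
tool_rot: [3.14, 0.001, 1.571]
contact_force: [1.7, -0.1, -0.4]
opening: 0.05
grip_force: 10.0
```

send_rows --plan '[{"offset": [0,0,2],"yaw": 0},{"offset": [0,0,2],"yaw": 0},{"offset": [0,0,2],"yaw": 0},{"offset": [0,0,0],"yaw": 0},{"offset": [0,0,0],"yaw": 0}]'

```text
time: 9.5
tool_pos: [0.5172, -0.3522, 0.0416]
tool_rot: [-3.142, -0.0, 1.571]
contact_force: [-0.5, 0.6, -1.0]
opening: 0.0504
grip_force: 10.0
```

send_rows --plan '[{"offset": [0,0,1],"yaw": 0},{"offset": [0,0,1],"yaw": 0},{"offset": [0,0,0],"yaw": 0},{"offset": [0,0,0],"yaw": 0}]'

```text
time: 9.9
tool_pos: [0.5172, -0.3523, 0.0397]
tool_rot: [3.141, -0.0, 1.571]
contact_force: [-0.1, -0.9, 0.4]
opening: 0.0504
grip_force: 10.0
```

send_rows --plan '[{"offset": [0,0,1],"yaw": 0},{"offset": [0,0,1],"yaw": 0},{"offset": [0,0,0],"yaw": 0},{"offset": [0,0,0],"yaw": 0}]'

```text
time: 10.3
tool_pos: [0.5173, -0.3524, 0.0394]
tool_rot: [3.141, 0.001, 1.571]
contact_force: [-3.8, 2.0, 12.8]
opening: 0.0499
grip_force: 10.0
```

send_rows --plan '[{"offset": [0,0,-1],"yaw": 0},{"offset": [0,0,0],"yaw": 0},{"offset": [0,0,0],"yaw": 0},{"offset": [0,0,0],"yaw": 0},{"offset": [0,0,0],"yaw": 0},{"offset": [0,0,0],"yaw": 0}]' --hand 0.25

```text
time: 10.9
tool_pos: [0.5172, -0.3522, 0.0385]
tool_rot: [-3.141, -0.0, 1.571]
contact_force: [-0.8, -0.6, 0.8]
opening: 0.0691
grip_force: 0.0
```

send_rows --plan '[{"offset": [0,0,-5],"yaw": 0},{"offset": [0,0,-10],"yaw": 0},{"offset": [0,0,-20],"yaw": 0},{"offset": [0,0,-30],"yaw": 0},{"offset": [0,0,-40],"yaw": 0},{"offset": [0,0,-40],"yaw": 0},{"offset": [0,0,-40],"yaw": 0},{"offset": [0,0,-30],"yaw": 0},{"offset": [0,0,-20],"yaw": 0},{"offset": [0,0,-10],"yaw": 0},{"offset": [20,6,0],"yaw": 0},{"offset": [40,7,0],"yaw": 0},{"offset": [40,7,0],"yaw": 0},{"offset": [40,7,0],"yaw": 0},{"offset": [40,7,0],"yaw": 0},{"offset": [40,7,0],"yaw": 0},{"offset": [40,7,0],"yaw": 0},{"offset": [40,7,0],"yaw": 0},{"offset": [30,6,0],"yaw": 0},{"offset": [10,6,0],"yaw": 0}]'

```text
time: 12.9
tool_pos: [0.5839, -0.0092, 0.2836]
tool_rot: [-3.141, -0.001, 1.574]
contact_force: [-0.9, -0.5, -0.6]
opening: 0.0687
grip_force: 0.0
```

send_rows --plan '[{"offset": [0,0,0],"yaw": 0},{"offset": [0,0,0],"yaw": 0}]' --hand 0

```text
time: 13.1
tool_pos: [0.584, -0.0132, 0.2834]
tool_rot: [-3.141, 0.0, 1.571]
contact_force: [0.3, -0.5, 0.3]
opening: 0.0806
grip_force: 0.0
```

Run:
```python
from h import *
st=status.observe(); c=cam("wrist"); im=read_camera("wrist"); print(st["time"],st["tool_pos"])
v=im[...,::-1].copy()
for r in models.regions_of("wrist","camera")[:1]:
    cs=max(cv2.findContours(r["mask"].astype(np.uint8),0,2)[0],key=cv2.contourArea); cv2.drawContours(v,[cs],-1,(0,255,0),1);print(r["conf"],r["extent"])
a=read_camera("top"); 
for r in models.regions_of("top","cap")[:2]: print("cap",r["conf"],r["extent"],w(cam("top"),cv2.minEnclosingCircle(max(cv2.findContours(r["mask"].astype(np.uint8),0,2)[0],key=cv2.contourArea))[0],.03))
t=cv2.resize(a[160:230,440:520],(457,400),interpolation=2)[...,::-1]
cv2.imwrite("pics/w3.png",np.hstack([cv2.resize(v[20:300,190:460],(386,400)),cv2.resize(t,(400,400))]))
```

```text
13.1 [ 0.58404456 -0.0131674   0.283383  ]
0.64 [216.8, 67.7, 418.4, 259.9]
cap 0.67 [193.1, 174.5, 207.5, 241.0] [[0.48587924 0.51063856 0.03      ]]
cap 0.66 [319.9, 222.7, 345.1, 248.6] [[0.39445256 0.11239639 0.03      ]]
```

View pics/w3.png

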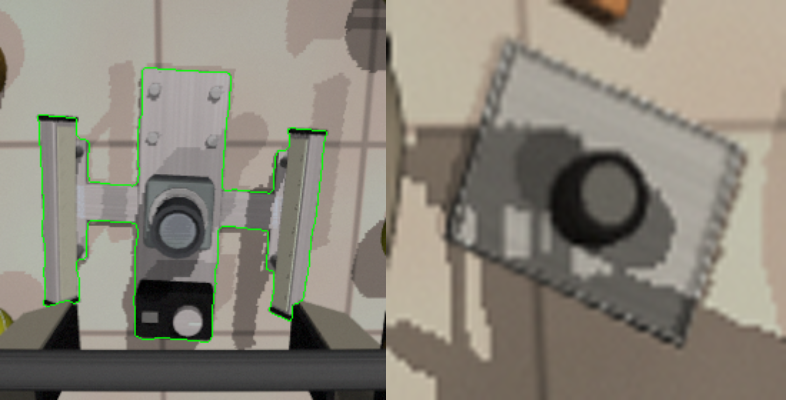

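The cap stands upright in the tray, away from the walls. The lens rim is at crop (178,231), which is wrist pixel (314.5,181.7). The plate's bare-end corners are at (142,68) and (231,73), and its dimmer-end corners at (136,338) and (211,341).

Run:
```python
from h import *
st=status.observe(); c=cam("wrist"); print(st["tool_pos"])
f=lambda a:[190+a[0]/1.4296,20+a[1]/1.4286]
print("lens",w(c,[f((178,231))],.115))
P=w(c,[f((142,68)),f((231,73))],.01); Q=w(c,[f((136,338)),f((211,341))],.046)
print(P,Q); d=Q.mean(0)-P.mean(0); print("yaw",np.arctan2(d[1],d[0]),"centre by plate",(P.mean(0)+d/np.hypot(*d[:2])*.1175))
# blank from top+scene, 3D fit of axis ends
for n in("top","scene"):
    cc=cam(n); read_camera(n)
    for r in models.regions_of(n,"blank"):
        q=cv2.minAreaRect(max(cv2.findContours(r["mask"].astype(np.uint8),0,2)[0],key=cv2.contourArea)); print(n,r["conf"],np.round(q[0]),w(cc,[q[0]],.054).round(3)[0,:2])
```

```text
[ 0.58403214 -0.01360629  0.28368283]
lens [[ 0.57985729 -0.00846766  0.115     ]]
[[0.54872589 0.10974301 0.01      ]
 [0.6239197  0.10551322 0.01      ]] [[ 0.54042042 -0.12138138  0.046     ]
 [ 0.60774549 -0.12447898  0.046     ]]
yaw -1.6238343421026984 centre by plate [ 0.58009375 -0.00970666  0.02832097]
top 0.84 [152. 198.] [0.513 0.659]
top 0.83 [262. 297.] [0.217 0.321]
scene 0.98 [490. 221.] [0.547 0.659]
scene 0.78 [366. 137.] [0.256 0.284]
scene 0.72 [396. 202.] [0.502 0.382]
```

send_rows --plan '[{"offset": [20,-5,0],"yaw": 0},{"offset": [40,-9,0],"yaw": 0},{"offset": [40,-9,0],"yaw": 0},{"offset": [40,-9,0],"yaw": 0},{"offset": [40,-9,0],"yaw": 0},{"offset": [40,-9,0],"yaw": 0},{"offset": [40,-9,0],"yaw": 0},{"offset": [40,-9,0],"yaw": 0},{"offset": [40,-9,0],"yaw": 0},{"offset": [32,-7,0],"yaw": 0},{"offset": [20,-5,0],"yaw": 0}]'

```text
time: 14.6
tool_pos: [0.4943, 0.382, 0.2836]
tool_rot: [-3.141, -0.0, 1.573]
contact_force: [-0.2, 0.4, -0.0]
opening: 0.092
grip_force: 0.0
```

send_rows --plan '[{"offset": [0,0,0],"yaw": -0.143},{"offset": [0,0,0],"yaw": -0.143},{"offset": [0,0,0],"yaw": -0.143},{"offset": [0,0,0],"yaw": -0.143},{"offset": [0,0,0],"yaw": -0.143},{"offset": [0,0,0],"yaw": -0.143},{"offset": [0,0,0],"yaw": -0.143},{"offset": [0,0,0],"yaw": -0.143},{"offset": [0,0,0],"yaw": -0.143},{"offset": [0,0,0],"yaw": -0.143},{"offset": [0,0,0],"yaw": -0.143},{"offset": [0,0,0],"yaw": 0},{"offset": [0,0,0],"yaw": 0},{"offset": [0,0,0],"yaw": 0}]'

```text
time: 16.0
tool_pos: [0.4952, 0.3797, 0.2837]
tool_rot: [3.142, -0.0, 3.141]
contact_force: [-0.5, 0.5, 0.5]
opening: 0.092
grip_force: 0.0
```

Run:
```python
from h import *
st=status.observe(); c=cam("wrist"); im=read_camera("wrist"); print(st["time"],st["tool_pos"],st["tool_rot"])
v=im[...,::-1].copy()
for r in models.regions_of("wrist","blank"):
    cs=max(cv2.findContours(r["mask"].astype(np.uint8),0,2)[0],key=cv2.contourArea); cv2.drawContours(v,[cs],-1,(0,255,0),1);print(r["conf"],r["extent"],w(c,cv2.boxPoints(cv2.minAreaRect(cs)),.054).round(3)[:,:2].tolist())
cv2.imwrite("pics/w4.png",v)
```

```text
16.0 [0.49522463 0.37966401 0.28373819] [ 3.14151444e+00 -9.38410221e-08  3.14090861e+00]
0.75 [485.6, 124.5, 574.2, 235.3] [[0.455, 0.568], [0.431, 0.602], [0.554, 0.712], [0.582, 0.675]]
0.69 [297.5, 90.8, 336.5, 254.3] [[0.399, 0.356], [0.398, 0.392], [0.596, 0.402], [0.598, 0.361]]
```

View pics/w4.png

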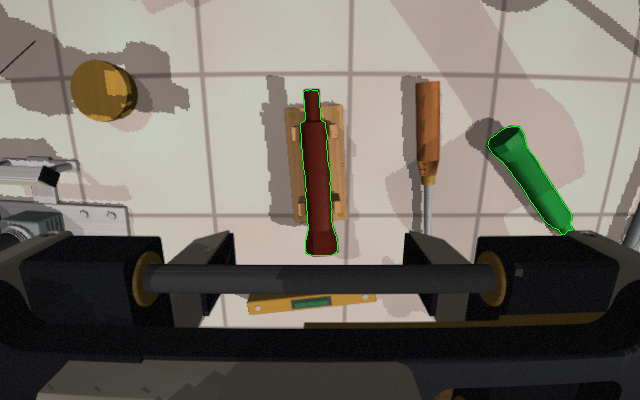

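The blank lies with its tenon at (312,90) and its butt at (322,254). The cradle saddles are at about y=128 and y=205.

Run:
```python
from h import *
c=cam("wrist")
T=w(c,[[312,90]],.054)[0]; B=w(c,[[322,254]],.07)[0]; d=B-T
S=w(c,[[301,122],[327,122],[307,225],[333.5,225]],.054); print(S)
print(T,B,np.hypot(*d[:2]),"yaw",np.arctan2(d[1],d[0]),"mid",(T+B)/2)
```

```text
[[0.43412374 0.3587544  0.054     ]
 [0.43415729 0.38782011 0.054     ]
 [0.55620174 0.36419157 0.054     ]
 [0.55623618 0.39645404 0.054     ]]
[0.39993604 0.37125286 0.054     ] [0.58721944 0.38234924 0.07      ] 0.187611832729924 yaw 0.05917995668726148 mid [0.49357774 0.37680105 0.062     ]
```

send_rows --plan '[{"offset": [1,-3,10],"yaw": -0.055},{"offset": [0,0,20],"yaw": 0},{"offset": [0,0,25],"yaw": 0},{"offset": [0,0,25],"yaw": 0},{"offset": [0,0,25],"yaw": 0},{"offset": [0,0,25],"yaw": 0},{"offset": [0,0,25],"yaw": 0},{"offset": [0,0,25],"yaw": 0},{"offset": [0,0,20],"yaw": 0},{"offset": [0,0,14],"yaw": 0},{"offset": [0,0,7],"yaw": 0},{"offset": [0,0,3],"yaw": 0},{"offset": [0,0,0],"yaw": 0},{"offset": [0,0,0],"yaw": 0}]'

```text
time: 17.5
tool_pos: [0.4947, 0.3771, 0.0607]
tool_rot: [3.141, 0.002, -3.084]
contact_force: [0.6, 0.2, -0.2]
opening: 0.0919
grip_force: 0.0
```

send_rows --plan '[{"offset": [0,0,0],"yaw": 0},{"offset": [0,0,0],"yaw": 0},{"offset": [0,0,0],"yaw": 0},{"offset": [0,0,0],"yaw": 0},{"offset": [0,0,0],"yaw": 0},{"offset": [0,0,0],"yaw": 0},{"offset": [0,0,0],"yaw": 0},{"offset": [0,0,0],"yaw": 0},{"offset": [0,0,0],"yaw": 0},{"offset": [0,0,0],"yaw": 0},{"offset": [0,0,0],"yaw": 0},{"offset": [0,0,0],"yaw": 0}]' --hand 1 --squeeze 40

```text
time: 18.7
tool_pos: [0.4942, 0.3768, 0.0597]
tool_rot: [3.142, 0.0, -3.084]
contact_force: [0.4, -0.2, -0.2]
opening: 0.0296
grip_force: 40.0
```

send_rows --plan '[{"offset": [0,0,-5],"yaw": 0},{"offset": [0,0,-10],"yaw": 0},{"offset": [0,0,-20],"yaw": 0},{"offset": [0,0,-25],"yaw": 0},{"offset": [0,0,-25],"yaw": 0},{"offset": [0,0,-25],"yaw": 0},{"offset": [0,0,-25],"yaw": 0},{"offset": [0,0,-25],"yaw": 0},{"offset": [0,0,-20],"yaw": 0},{"offset": [0,0,-10],"yaw": 0},{"offset": [0,0,-5],"yaw": 0},{"offset": [0,0,0],"yaw": 0}]'

```text
time: 19.9
tool_pos: [0.4942, 0.3767, 0.2549]
tool_rot: [3.141, 0.0, -3.084]
contact_force: [-0.1, 0.1, -1.1]
opening: 0.0299
grip_force: 40.0
```

send_rows --plan '[{"offset": [0,0,0],"yaw": 0.04},{"offset": [0,0,0],"yaw": 0.1},{"offset": [0,0,0],"yaw": 0.12},{"offset": [0,0,0],"yaw": 0.12},{"offset": [0,0,0],"yaw": 0.12},{"offset": [0,0,0],"yaw": 0.12},{"offset": [0,0,0],"yaw": 0.12},{"offset": [0,0,0],"yaw": 0.12},{"offset": [0,0,0],"yaw": 0.12},{"offset": [0,0,0],"yaw": 0.12},{"offset": [0,0,0],"yaw": 0.12},{"offset": [0,0,0],"yaw": 0.12},{"offset": [0,0,0],"yaw": 0.12},{"offset": [0,0,0],"yaw": 0.12},{"offset": [0,0,0],"yaw": 0.07},{"offset": [0,0,0],"yaw": 0.03},{"offset": [0,0,0],"yaw": 0},{"offset": [0,0,0],"yaw": 0},{"offset": [0,0,0],"yaw": 0}]'

```text
time: 21.8
tool_pos: [0.4941, 0.3766, 0.2542]
tool_rot: [-3.141, 0.0, 1.519]
contact_force: [0.4, -0.1, -1.7]
opening: 0.0294
grip_force: 40.0
```

send_rows --plan '[{"offset": [-10,3,0],"yaw": 0},{"offset": [-20,6,0],"yaw": 0},{"offset": [-30,8,0],"yaw": 0},{"offset": [-35,10,0],"yaw": 0},{"offset": [-35,10,0],"yaw": 0},{"offset": [-35,10,0],"yaw": 0},{"offset": [-35,10,0],"yaw": 0},{"offset": [-35,10,0],"yaw": 0},{"offset": [-35,10,0],"yaw": 0},{"offset": [-35,9,0],"yaw": 0},{"offset": [-30,8,0],"yaw": 0},{"offset": [-25,6,0],"yaw": 0},{"offset": [-15,4,0],"yaw": 0},{"offset": [-5,2,0],"yaw": 0},{"offset": [0,0,0],"yaw": 0},{"offset": [0,0,0],"yaw": 0},{"offset": [0,0,0],"yaw": 0},{"offset": [0,0,0],"yaw": 0},{"offset": [0,0,0],"yaw": 0}]'

```text
time: 23.7
tool_pos: [0.5803, -0.0076, 0.2548]
tool_rot: [3.141, -0.0, 1.52]
contact_force: [0.4, 0.2, -1.1]
opening: 0.0295
grip_force: 40.0
```

Run:
```python
from h import *
st=status.observe(); print(st["time"],st["tool_pos"],st["tool_rot"],st["grip_force"],np.abs(st["qvel"]).max())
c=cam("wrist"); a=read_camera("wrist"); b=read_camera("top"); s=read_camera("scene")
C=(.580,-.0088); d=np.array([np.cos(-1.624),np.sin(-1.624)])
A=np.array([[*(np.array(C)+d*t),.249] for t in(-.095,-.06,0,.065,.095)])
for n,im in(("wrist",a),("top",b),("scene",s)):
    im[:]=im
    for q in p(cam(n),A): cv2.circle(im,tuple(int(round(k)) for k in q),1,(0,255,255),-1)
B=cv2.resize(b[90:270,280:520],(400,300));S=cv2.resize(s[120:300,120:360],(400,300))
cv2.imwrite("pics/w5.png",np.vstack([np.hstack([B,S]),cv2.resize(a[50:350],(800,375))[:300]])[...,::-1])
```

```text
23.7 [ 0.58025974 -0.00760428  0.25479566] [ 3.14145451e+00 -1.06339873e-04  1.51983392e+00] 39.98361825942993 0.005404644389919116
```

View pics/w5.png

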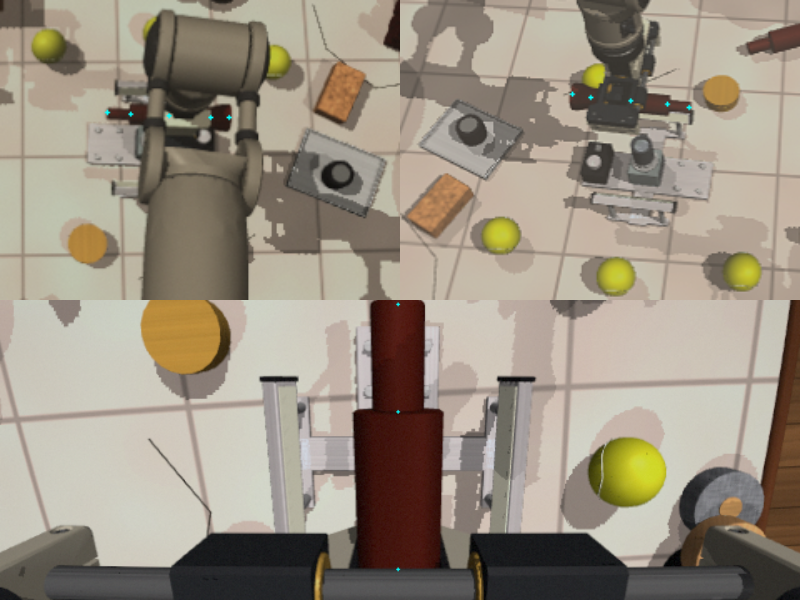

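The predicted axis points (cyan) sit on the blank in all three views: tenon end, shoulder and butt. The butt is at the dimmer-box end, the blank is level and centred, and the cap still stands in the tray. I'm handing in.

```bash
python3 -c "
from cell import ticket; print(ticket.hand_in())"
```

```text
the job is handed in; nothing more can be done
None
```

The job is handed in, with no verdict returned: the cap stands open side down in the tray, and the blank is held level over the lens, butt to the dimmer box, with its underside about 120 mm above the rim.

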